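# Roll the dowel onto the red line

### The job

A wooden dowel lies on the white marking board, between a red line and a blue line. Push sideways against its upper part with the fingertips so that it rolls across the board and comes to rest on top of the red line, lying along it, ready for marking out, then take the hand away. It must roll there, not be dragged along or lifted; leave the glue jar, the chisel and the sanding block where they are.

Things in the scene. Friction and masses are not known exactly. Their poses are not given: they have to be found in the camera images.
- dowel: Smooth waxed round wooden dowel lying on the board, 36 mm in diameter, 160 mm long, about 0.1 kg, a thin black stripe along it that faces up at the start. Origin at its middle on the axis, 18 mm above the board's top; x runs along it, z points to the stripe (y, z turn as it rolls). Starts within 6 degrees of parallel to the lines. Friction about 0.35 with board and fingers: pushed from half to 3/4 of its height it rolls.
- board: White marking board with a smooth face and dark edges, fixed to the bench, 240 mm (its x) by 368 mm (its y), 18 mm thick, flat top. Origin at the centre of its underside, z up. Lines and dowel run along its x; the dowel rolls along its y. Let go at 3 cm/s the dowel coasts about 3 mm, at 10 cm/s about 30 mm, so finish slowly.
- red_line: Red painted line on the board's top, flat, 225 mm long and 16 mm wide. Origin at its centre, at the height of the board's top; x runs along the line, y across it. It lies 115 mm to one side or the other of the board's middle, the blue line on the opposite side.
- blue_line: Blue painted line, same size and frame as the red one, on the other side of the dowel; not to be used.
- glue_jar: White jar with orange cap standing on the bench past the far (+x) edge of the board, 48 mm in diameter, 90 mm tall; origin at the centre of its underside. Must not be moved.
- chisel: Chisel with a pale wooden handle and steel blade, lying on the bench beyond the board's +y edge, about 236 mm long (its x from -110 to +126 mm, blade towards +x) and 22 mm high and wide; origin on its underside. Must not be moved.
- sanding_block: Cork sanding block lying on the bench beyond the board's -y edge, 110 mm (x) by 65 mm (y) by 31 mm high; origin at the centre of its underside. Must not be moved.
Mind the look-alikes: they are no part of the job. There is more than one size of the dowel; the one meant has the size given above.

How it is judged (in metres and radians):
On the way:
1. the dowel has rolled: its black stripe has been turned to the underside (angle between dowel's own z axis and vertical above 2.2 rad), for 0.02 s.
At the end, for the whole second after the job is handed in: The dowel rests on the board, still, with its middle within 9 mm of the red line's centre line and within 45 mm of its middle lengthwise, parallel to the line within 8 degrees, having rolled there (y of dowel in the frame of red_line between -0.009 and 0.009 m and x of dowel in the frame of red_line between -0.045 and 0.045 m and z of dowel in the frame of red_line between -0.024 and 0.024 m and angle between the x axis of dowel and the x axis of red_line, either way round below 0.14 rad and linear speed of dowel below 0.01 m/s and angular speed of dowel below 0.3 rad/s); the robot touches nothing.
It fails at once if the dowel is lifted more than 12 mm or stood on end (height (world z) of dowel above 0.048 m or angle between dowel's own x axis and vertical below 1.2 rad or angle between dowel's own x axis and vertical above 1.94 rad).
It fails at once if the glue jar is moved more than 20 mm (distance of glue_jar from where it was at the start of the episode above 0.02 m).
It fails at once if the chisel is moved more than 20 mm (distance of chisel from where it was at the start of the episode above 0.02 m).
It fails at once if the sanding block is moved more than 20 mm (distance of sanding_block from where it was at the start of the episode above 0.02 m).
It also fails if it takes over 51 s, if anything falls off the work surface, if the arm or the gripper's body presses on something with over 40 N, if the wrist force passes 120 N, or if a joint passes its speed limit or range.

### The arm

A 6-joint arm with a two-finger parallel gripper is mounted at the origin on the work surface. World frame = base frame: x ahead of the robot, y to its left, z up, the work surface at z = 0. Lengths are in mm, angles in degrees, forces in N, time in s.
With the tool pointing down it reaches from about 300 to 850 mm from the base axis. Payload 4.2 kg.
Tool frame: the origin (TCP) lies at the very end of the fingers, on their centre line; the grasp point (between the pads) lies 19 mm behind it (hold_point_z is the z of the grasp point in the tool frame, in mm); z points along the fingers, y is the direction in which the jaws open and shut (so a half turn about z gives the same grasp; the last joint's range is limited). The gripper opens to 91 mm and grips with 3 to 60 N. Pads are 32 mm wide; open, the fingers measure 118 mm over their backs; the gripper's body (76 mm by 178 mm) begins 60 mm behind the grasp point.
Start: joints at [68.698, 18.312, 89.639, -0, 72.044, -1.146], TCP at [198.141, 539.799, 213.976] pointing down, gripper open.
Joint ranges: [-177.97, 177.97], [-48.28, 115.42], [12.27, 149.76], [-77.06, 257.06], [2.81, 150.46], [-146.56, 146.56]. Speed limits (degrees/s): [147.25, 147.25, 180, 180, 180, 180].

### API

Orientations are given as [roll, pitch, yaw] about the fixed x, y, z axes, in that order (R = Rz(yaw) Ry(pitch) Rx(roll)).
In Python, from workcell import state, grab_frame, job_done, hold_point_z gives the robot as it stands. The module is installed in compiled form; this text tells all that it offers.
- The arm moves only by the shell command python3 -m creep 'ROWS' [FORCE]. ROWS is JSON, a list of rows, each a list of 7 numbers: the closure, from 0 (fully open) to 1 (shut), then the shift along the tool's x, y, z in mm, then the turn, a rotation vector about the tool's x, y, z in degrees. A call has 1 to 5 rows; each row shifts and turns the commanded pose from where the row before left it, along the tool's axes as they then stand; what a row does not reach is not made up. A row lasts 1/8 s, in which the tool goes at most 62.5 mm and 10.7 degrees, less where a joint would pass 70% of its speed; a pose out of reach is approached as far as the arm can. A call is refused whole if a number of a shift passes 62.5 or a number of a turn 10.7, either way. A call with a gripper value outside its range is refused whole. The fingers move at their own pace and stop on an object; FORCE is the grip in N (left out, the last holds). Time passes only in rows, so rows that do not move let the fingers close. It gives the time, the measured TCP pose, the force and the opening at its end, in the units of the state.
- state(): the state, without advancing time (a new reading comes with each control period).
- grab_frame(name): name is "scene" or "top"; returns a dict with "frame" (400x640x3 uint8, red, green, blue), "fx", "fy", "cx", "cy" (pixels), "view" (4x4, takes a point from world to camera coordinates). Camera axes: x right, y down, z forward; pixel columns grow to the right and rows downward; lengths in mm; the calibration is good to about 2 mm. A picture is of the moment at which its call begins. There is no depth.
- job_done(): hands the job in, once; it reports no verdict.
The state is a dict: "time_s": time; "qpos": joint angles; "qvel": joint speeds; "effort": joint torques, N m; "ee_pos": TCP position; "ee_rot": TCP orientation; "force": force on the tool from outside, world axes, zero at the start; "torque": the same for the moment, N m; "gripper_width": finger opening in mm.
Only numpy, scipy, OpenCV 4.12 (cv2) and the standard library are available. Lean on these libraries where they do the work, as an engineer would, in place of code of your own. Each camera call takes 0.05 s, during which the arm holds its last target.

## Working session

There is one attempt and no reset: what is moved stays moved. The work goes in short steps, Python scripts to look and compute and a shell command to move; the robot and the scene stay as the last step left them, time stands still between calls to the robot, and variables do not carry over. Pictures are saved under pics/ and viewed, and the job is handed in when it is done.

```bash
mkdir -p pics
python3 - <<'E'
from workcell import *
import cv2
for n in("scene","top"):
    f=grab_frame(n); cv2.imwrite(f"pics/{n}0.png",f["frame"][:,:,::-1]); print(n,f["fx"],f["cx"],f["cy"],f["view"])
s=state(); print(s, hold_point_z)
E
```

```text
scene 387.0347603337754 320.37931845926875 199.89790282078258 [[-1.53640614e-01  9.88034645e-01 -1.34945365e-02  1.66579044e+01]
 [ 6.59998285e-01  9.24477618e-02 -7.45557292e-01 -3.06003072e+02]
 [-7.35388894e-01 -1.23454251e-01 -6.66304902e-01  1.28604919e+03]
 [ 0.00000000e+00  0.00000000e+00  0.00000000e+00  1.00000000e+00]]
top 462.571646130104 321.0789203847453 199.39523966405127 [[ 7.91640572e-03 -9.99728241e-01 -2.19265542e-02  5.19231797e+01]
 [-9.91665680e-01 -5.02897836e-03 -1.28739616e-01  5.27318847e+02]
 [ 1.28594362e-01  2.27629663e-02 -9.91435998e-01  1.08561455e+03]
 [ 0.00000000e+00  0.00000000e+00  0.00000000e+00  1.00000000e+00]]
{'time_s': 0.1, 'qpos': array([ 6.86980973e+01,  1.83450617e+01,  8.97000522e+01, -3.67278366e-04,
        7.20433341e+01, -1.14716859e+00]), 'qvel': array([ 0.01404477, -0.15082824, -0.14647764,  0.01464532,  0.00389698,
        0.03592996]), 'effort': array([ 2.15459331e-03, -4.13331735e+01, -2.32509685e+01,  7.29623996e-02,
        4.20932751e-02, -4.70313410e-05]), 'ee_pos': array([197.96679064, 539.35894343, 213.22927802]), 'ee_rot': array([-1.79911563e+02, -1.42163461e-03,  1.59845378e+02]), 'force': array([ 1.01861908, -0.36863283,  0.53102609]), 'torque': array([ 0.05229576, -0.05493153, -0.0076551 ]), 'gripper_width': 91.07636497059879} -18.8
```

View pics/scene0.png

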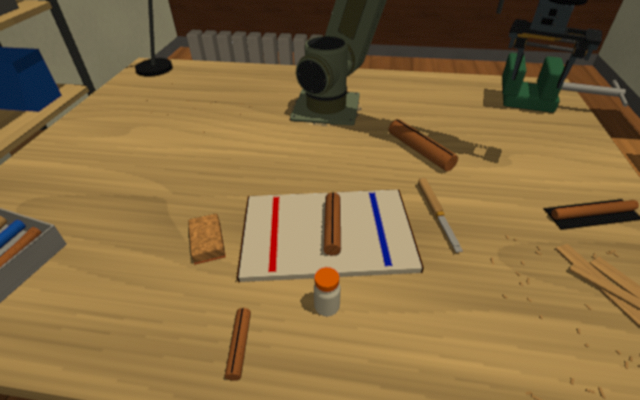

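View pics/top0.png

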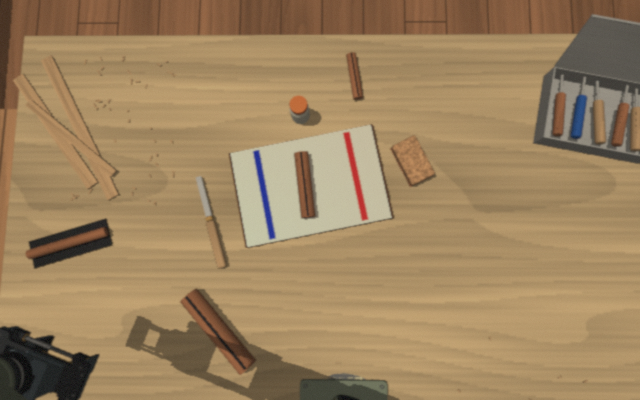

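The top view shows the dowel on the board near (305,185), the red line at (356,177) and the blue line at (264,195). The jar is at (299,108), the block at (412,161) and the chisel at (211,222). Next I'll measure them.

```bash
cat > h.py <<'E'
import numpy as np, cv2
from workcell import *
def ray(f,u,v,z):
    V=np.array(f["view"]);R=V[:3,:3];t=V[:3,3];c=-R.T@t
    d=R.T@np.array([(u-f["cx"])/f["fx"],(v-f["cy"])/f["fy"],1]); return c+d*(z-c[2])/d[2]
def lines_(f):
    im=f["frame"].astype(int);r,g,b=im[...,0],im[...,1],im[...,2];o={}
    o["red"]=(r>150)&(g<70)&(b<70); o["blue"]=(b>110)&(r<80)&(g<80)
    o["dowel"]=(r-b>35)&(r<170)&(g<110)&~o["red"]
    return o
def rect(f,m,z,near=None,minA=60):
    n,l,s,c=cv2.connectedComponentsWithStats(m.astype(np.uint8)); best=None
    for i in range(1,n):
        if s[i,4]<minA: continue
        vs,us=np.where(l==i)
        P=np.array([ray(f,u,v,z)[:2] for u,v in zip(us,vs)])
        if near is not None and np.linalg.norm(P.mean(0)-near)>110: continue
        if best is None or len(P)>len(best): best=P
    P=best.astype(np.float32); (cx,cy),(w,h),a=cv2.minAreaRect(P)
    ev,E=np.linalg.eigh(np.cov(P.T)); d=E[:,1]*np.sign(E[0,1])
    return np.array([cx,cy]),P.mean(0),np.degrees(np.arctan2(d[1],d[0])),sorted((w,h))
E
python3 - <<'E'
from h import *
np.set_printoptions(precision=1,suppress=True)
for n in("top","scene"):
    f=grab_frame(n);m=lines_(f);print(n)
    for k in("red","blue"):
        r=rect(f,m[k],18);print(k,*r)
        if k=="red":red=r
        else: blue=r
    mid=(red[0]+blue[0])/2;print("board mid",mid)
    # board mask
    im=f["frame"];v=im.min(2); 
    print("dowel",*rect(f,m["dowel"],36,mid))
f=grab_frame("top");hsv=cv2.cvtColor(f["frame"],cv2.COLOR_RGB2HSV);print(f["frame"][185,[285,297,300,303,306,309,312,315,318,322,330]])
print(ray(f,299,102,90),ray(f,412,161,31),ray(f,200,178,15),ray(f,224,267,15),ray(f,392,144,31),ray(f,433,178,31),ray(f,410,186,31))
E
```

```text
top
red [590.2 -27.7] [588.8 -28. ] 11.863859090500286 [9.85483455657959, 218.0670166015625]
blue [542.8 197.5] [542.2 197.3] 11.827319754771425 [10.77381706237793, 219.33712768554688]
board mid [566.5  84.9]
dowel [564.2  96.6] [564.5  96.6] 6.939883734158605 [32.72084426879883, 161.37306213378906]
scene
red [587.6 -27.9] [599.5 -25.3] 11.8228667345044 [12.691227912902832, 219.05775451660156]
blue [541.5 197.9] [552.8 200.4] 11.775107399909501 [12.84173583984375, 219.7545166015625]
board mid [564.6  85. ]
dowel [559.6  96.1] [568.7  97.2] 7.260152961961465 [34.636966705322266, 192.20777893066406]
[[196 192 164]
 [155 141 117]
 [137  89  60]
 [117  80  57]
 [119  78  53]
 [107  71  47]
 [104  91  77]
 [160 155 132]
 [196 189 161]
 [197 191 163]
 [196 190 162]]
[752.1 108.2  90. ] [ 623.3 -166.2   31. ] [581.8 358.3  15. ] [362.7 290.4  15. ] [ 665.7 -118.    31. ] [ 581.3 -216.3   31. ] [ 561.3 -160.3   31. ]
```

```bash
python3 -m creep '[[0,0,0,0,0,0,10.5],[0,0,0,0,0,0,10.5],[0,0,0,0,0,0,10.5],[0,0,0,0,0,0,10.5],[0,0,0,0,0,0,10.5]]'; python3 -m creep '[[0,0,0,0,0,0,10.5],[0,0,0,0,0,0,0]]'
python3 - <<'E'
from h import *
from scipy.spatial.transform import Rotation as R
s=state();r=R.from_euler('xyz',s['ee_rot'],degrees=True)
print(s['ee_rot'],s['qpos'],r.inv().apply(np.array([556,155,214])-s['ee_pos']))
E
```

```text
time_s: 0.88
ee_pos: [198.1, 539.7, 213.8]
ee_rot: [-180.0, 0.0, 107.0]
force: [-0.1, -0.1, -0.2]
gripper_width: 91.2
time_s: 1.12
ee_pos: [198.1, 539.7, 213.8]
ee_rot: [-180.0, 0.0, 97.0]
force: [-0.1, 0.5, 0.1]
gripper_width: 91.5
[-1.79997213e+02  1.50033513e-02  9.69699631e+01] [ 6.86967652e+01  1.83191741e+01  8.96517945e+01 -4.89060634e-03
  7.20435649e+01  6.17283108e+01] [-4.25279527e+02  3.08533049e+02 -8.75385044e-02]
```

```bash
python3 -m creep '[[0,-42.5,30.9,0,0,0,0],[0,-42.5,30.9,0,0,0,0],[0,-42.5,30.9,0,0,0,0],[0,-42.5,30.9,0,0,0,0],[0,-42.5,30.9,0,0,0,0]]'; python3 -m creep '[[0,-42.5,30.9,0,0,0,0],[0,-42.5,30.9,0,0,0,0],[0,-42.5,30.9,0,0,0,0],[0,-42.5,30.9,0,0,0,0],[0,-42.5,30.9,0,0,0,0]]'; python3 -m creep '[[0,0,0,40,0,0,0],[0,0,0,40,0,0,0],[0,0,0,40,0,0,0],[0,0,0,0,0,0,0]]';  python3 - <<'E'
from h import *
f=grab_frame("top");cv2.imwrite("pics/top1.png",f["frame"][:,:,::-1])
f=grab_frame("scene");cv2.imwrite("pics/scene1.png",f["frame"][:,:,::-1])
E
```

```text
time_s: 1.75
ee_pos: [377.8, 345.9, 214.1]
ee_rot: [180.0, -0.0, 97.1]
force: [0.4, 1.1, -0.5]
gripper_width: 91.5
time_s: 2.38
ee_pos: [556.6, 153.3, 214.0]
ee_rot: [180.0, -0.0, 97.0]
force: [-0.2, 1.3, -0.5]
gripper_width: 91.2
time_s: 2.88
ee_pos: [553.2, 154.0, 91.2]
ee_rot: [-179.6, 0.1, 97.0]
force: [0.7, 0.6, 0.2]
gripper_width: 90.9
```

View pics/scene1.png

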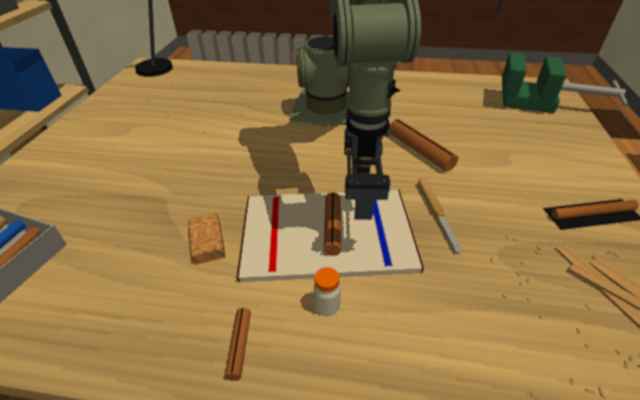

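View pics/top1.png

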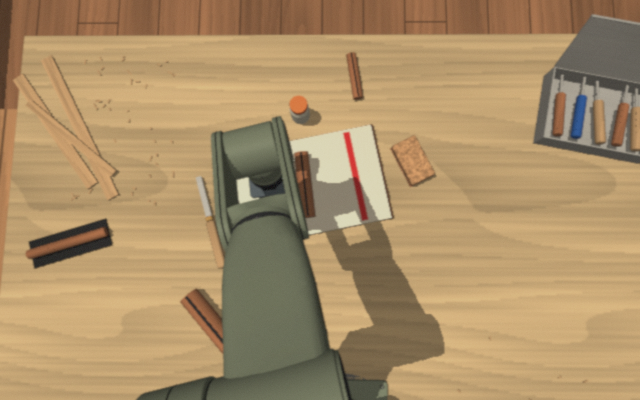

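The hand is on the blue side of the dowel, with its finger around (365,207) in the scene view and the dowel at (333,223). I'll lower it to pushing height.

```bash
python3 -m creep '[[0,0,0,25,0,0,0],[0,0,0,25,0,0,0],[0,0,0,0,0,0,0],[0,0,0,0,0,0,0]]'
```

```text
time_s: 3.48
ee_pos: [557.1, 155.1, 46.0]
ee_rot: [179.8, -0.0, 96.9]
force: [-0.1, 0.2, -0.6]
gripper_width: 91.3
```

```bash
python3 -m creep '[[0,0,0,3,0,0,0],[0,0,0,0,0,0,0],[0,0,0,0,0,0,0]]';python3 -m creep '[[0,-3,0,0,0,0,0],[0,-3,0,0,0,0,0],[0,-3,0,0,0,0,0],[0,-3,0,0,0,0,0]]'
```

```text
time_s: 3.85
ee_pos: [555.7, 154.7, 41.3]
ee_rot: [180.0, -0.0, 96.8]
force: [0.4, -0.2, 0.3]
gripper_width: 90.7
time_s: 4.35
ee_pos: [557.0, 142.5, 40.9]
ee_rot: [-180.0, -0.0, 96.8]
force: [0.2, -0.3, -0.8]
gripper_width: 91.5
```

```bash
python3 -m creep '[[0,-3,0,0,0,0,0],[0,-3,0,0,0,0,0],[0,-3,0,0,0,0,0],[0,-3,0,0,0,0,0],[0,-3,0,0,0,0,0]]';python3 -m creep '[[0,-3,0,0,0,0,0],[0,-3,0,0,0,0,0],[0,-3,0,0,0,0,0],[0,-3,0,0,0,0,0],[0,-3,0,0,0,0,0]]'
python3 - <<'E'
from h import *
f=grab_frame("scene");g=cv2.resize(f["frame"][170:300,220:440],None,fx=3,fy=3);cv2.imwrite("pics/scene2.png",g[:,:,::-1])
f=grab_frame("top");m=lines_(f);print(rect(f,m["dowel"],36,np.array([566,70])))
E
```

```text
time_s: 4.97
ee_pos: [558.9, 127.7, 41.0]
ee_rot: [180.0, -0.0, 96.8]
force: [0.6, -0.2, -0.4]
gripper_width: 91.6
time_s: 5.6
ee_pos: [560.6, 112.8, 40.9]
ee_rot: [180.0, -0.0, 96.8]
force: [-1.0, 0.0, 1.4]
gripper_width: 91.6
(array([534.60955811, -37.81240082]), array([540.5853  , -36.827003], dtype=float32), np.float64(13.200193329805778), [19.174983978271484, 90.72435760498047])
```

View pics/scene2.png

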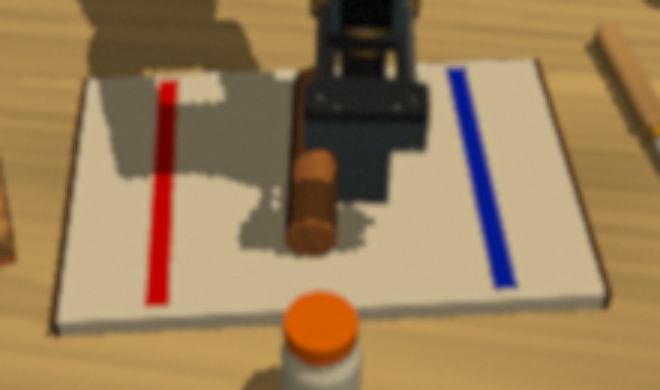

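The dowel is rolling: its stripe has gone over to the left side and the fingers are in contact. The push has about 110 mm left, and I'll turn the hand gradually to line up with the red line on the way.

```bash
python3 -m creep '[[0,-4,0,0,0,0,-0.3],[0,-4,0,0,0,0,-0.3],[0,-4,0,0,0,0,-0.3],[0,-4,0,0,0,0,-0.3],[0,-4,0,0,0,0,-0.3]]';python3 -m creep '[[0,-4,0,0,0,0,-0.3],[0,-4,0,0,0,0,-0.3],[0,-4,0,0,0,0,-0.3],[0,-4,0,0,0,0,-0.3],[0,-4,0,0,0,0,-0.3]]'; python3 -m creep '[[0,-4,0,0,0,0,-0.3],[0,-4,0,0,0,0,-0.3],[0,-4,0,0,0,0,-0.3],[0,-4,0,0,0,0,-0.3],[0,-4,0,0,0,0,-0.3]]'
python3 - <<'E'
from h import *
f=grab_frame("scene");g=cv2.resize(f["frame"][170:300,220:440],None,fx=3,fy=3);cv2.imwrite("pics/scene3.png",g[:,:,::-1])
E
```

```text
time_s: 6.32
ee_pos: [563.2, 92.8, 41.0]
ee_rot: [180.0, -0.0, 98.4]
force: [0.1, 0.2, -0.0]
gripper_width: 91.3
time_s: 6.95
ee_pos: [566.3, 73.1, 40.9]
ee_rot: [180.0, -0.0, 99.9]
force: [-0.2, 0.1, -0.5]
gripper_width: 91.1
time_s: 7.58
ee_pos: [570.0, 53.4, 41.0]
ee_rot: [180.0, -0.0, 101.4]
force: [0.1, 0.4, 0.7]
gripper_width: 91.2
```

View pics/scene3.png

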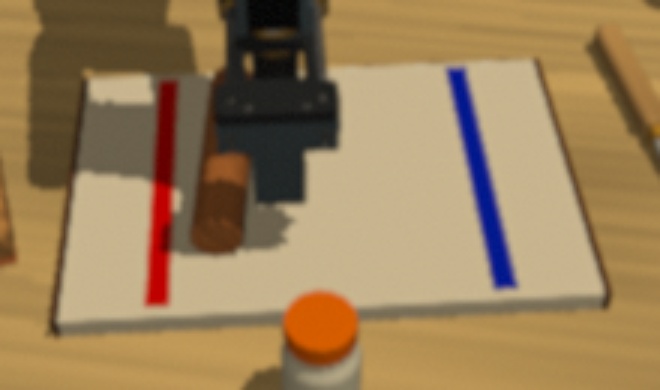

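```bash
python3 -m creep '[[0,-3,0,0,0,0,-0.1],[0,-3,0,0,0,0,-0.1],[0,-3,0,0,0,0,-0.1],[0,-3,0,0,0,0,0],[0,-3,0,0,0,0,0]]';python3 -m creep '[[0,-3,0,0,0,0,0],[0,-3,0,0,0,0,0],[0,-2,0,0,0,0,0],[0,-2,0,0,0,0,0],[0,-1,0,0,0,0,0]]'
python3 - <<'E'
from h import *
f=grab_frame("scene");g=cv2.resize(f["frame"][170:300,220:440],None,fx=3,fy=3);cv2.imwrite("pics/scene4.png",g[:,:,::-1])
f=grab_frame("top");g=cv2.resize(f["frame"][100:260,200:440],None,fx=3,fy=3);cv2.imwrite("pics/top4.png",g[:,:,::-1])
print(state()['ee_pos'])
E
```

```text
time_s: 8.25
ee_pos: [573.0, 38.8, 40.9]
ee_rot: [180.0, -0.0, 101.6]
force: [0.2, 0.3, 1.0]
gripper_width: 91.4
time_s: 8.88
ee_pos: [575.2, 28.1, 40.9]
ee_rot: [180.0, -0.0, 101.6]
force: [0.5, -0.2, -0.0]
gripper_width: 91.3
[575.14145407  28.15702103  40.94802404]
```

View pics/scene4.png

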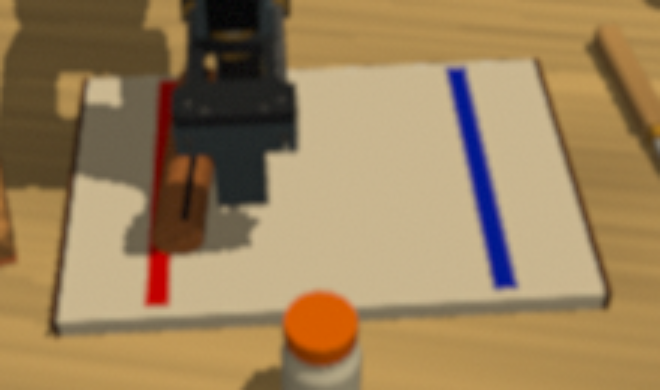

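View pics/top4.png

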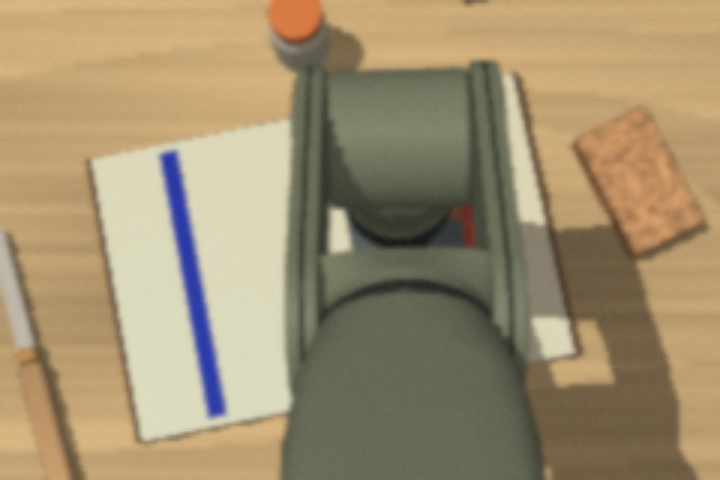

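```bash
cat > m.py <<'E'
from h import *
n=np.array([.2053,-.9787]);u=np.array([.9787,.2053]);red=np.array([589,-27.8])
f=grab_frame("scene");im=f["frame"].astype(int)
r,g,b=[im[...,i] for i in range(3)]
for row in range(226,256,2):
    m=(r[row]-b[row]>40)&(g[row]>25)&(r[row]<185)&(g[row]<115)&(g[row]>0.4*r[row])
    c=[x for x in range(240,345) if m[x]]
    if len(c)<3: continue
    p=ray(f,(c[0]+c[-1])/2,row,36)[:2]-red
    print(row,c[0],c[-1],"across",round(p@n,1),"along",round(p@u,1))
print(state()['ee_pos'])
E
python3 m.py
```

```text
226 240 290 across 17.1 along 2.8
228 240 290 across 16.8 along 8.8
230 240 290 across 16.5 along 14.7
232 240 290 across 16.1 along 20.6
234 241 289 across 15.8 along 26.4
236 241 288 across 16.6 along 32.0
238 241 288 across 16.3 along 37.7
240 241 287 across 17.0 along 43.3
242 240 287 across 17.7 along 48.7
244 240 287 across 17.4 along 54.2
246 240 287 across 17.1 along 59.7
248 240 287 across 16.8 along 65.1
250 240 287 across 16.5 along 70.4
252 240 286 across 17.2 along 75.6
254 240 282 across 20.9 along 80.6
[575.12528982  28.20787953  40.93060526]
```

```bash
sed -i 's/range(240,345)/range(266,345)/; s/-b\[row\]>40/-b[row]>0.38*r[row]/; s/  *print(row/    print(im[row,c[0]-2],im[row,c[0]],row/' m.py; python3 m.py
python3 - <<'E'
from h import *
f=grab_frame("scene");print(f["frame"][240,264:296,:].tolist())
E
```

```text
[109  98  77] [106  50  40] 226 271 290 across -16.1 along 5.0
[108  98  77] [103  46  35] 228 271 290 across -16.3 along 11.0
[107  98  78] [107  79  61] 230 270 290 across -15.3 along 16.8
[118 106  84] [104  69  54] 232 270 290 across -15.5 along 22.6
[144 131 103] [105  69  53] 234 270 289 across -14.6 along 28.3
[157 143 114] [104  62  48] 236 270 289 across -14.7 along 34.1
[141 128 101] [102  54  41] 238 270 289 across -14.9 along 39.7
[123 111  88] [100  51  38] 240 270 288 across -14.0 along 45.3
[107  97  77] [98 51 38] 242 270 288 across -14.2 along 50.8
[107  96  75] [96 52 39] 244 270 288 across -14.3 along 56.3
[107  98  77] [103  77  61] 246 269 287 across -12.4 along 61.6
[108  98  76] [102  73  56] 248 269 287 across -12.6 along 67.0
[106  96  76] [105  71  55] 250 269 287 across -12.7 along 72.3
[107  96  76] [105  61  48] 252 269 286 across -11.9 along 77.5
[127 115  91] [124  66  50] 254 269 282 across -8.1 along 82.5
[575.12731277  28.2642287   40.93635836]
[[200, 181, 143], [194, 175, 138], [183, 165, 131], [156, 142, 112], [122, 111, 87], [105, 85, 66], [99, 51, 39], [88, 28, 14], [77, 37, 15], [75, 44, 21], [78, 45, 21], [79, 46, 19], [81, 46, 19], [81, 47, 22], [80, 45, 19], [71, 40, 19], [51, 31, 14], [29, 18, 13], [41, 23, 10], [68, 41, 22], [76, 44, 21], [73, 42, 19], [69, 38, 17], [69, 41, 22], [77, 56, 39], [93, 81, 62], [106, 94, 73], [108, 98, 77], [108, 98, 77], [121, 110, 86], [141, 127, 101], [138, 124, 98]]
```

The dowel has coasted ahead of the fingers. It is about 16 mm short of the line's centre and nearly parallel to it, so I'll finish slowly.

```bash
python3 -m creep '[[0,-2,0,0,0,0,0],[0,-2,0,0,0,0,0],[0,-2,0,0,0,0,0],[0,-1,0,0,0,0,0],[0,-1,0,0,0,0,0]]';python3 -m creep '[[0,-1,0,0,0,0,0],[0,-1,0,0,0,0,0],[0,-1,0,0,0,0,0],[0,-1,0,0,0,0,0],[0,-1,0,0,0,0,0]]';python3 -m creep '[[0,-1,0,0,0,0,0],[0,-1,0,0,0,0,0],[0,-1,0,0,0,0,0],[0,-1,0,0,0,0,0],[0,0,0,0,0,0,0]]'; sed -i 's/range(266/range(255/' m.py; python3 m.py | cut -c25-
```

```text
time_s: 9.75
ee_pos: [576.8, 20.3, 41.0]
ee_rot: [180.0, -0.0, 101.6]
force: [-0.6, -0.8, 0.8]
gripper_width: 91.5
time_s: 10.38
ee_pos: [577.8, 15.4, 41.0]
ee_rot: [180.0, -0.0, 101.6]
force: [-0.1, 0.3, -0.3]
gripper_width: 91.0
time_s: 11.0
ee_pos: [578.6, 11.5, 40.9]
ee_rot: [180.0, -0.0, 101.6]
force: [0.2, 0.1, -0.6]
gripper_width: 91.5
 226 266 282 across -2.2 along 4.1
 228 266 282 across -2.4 along 10.0
 230 265 282 across -1.6 along 15.9
 232 265 282 across -1.8 along 21.7
 234 264 281 across 0.1 along 27.4
 236 264 281 across -0.1 along 33.1
 238 263 280 across 1.7 along 38.6
 240 263 280 across 1.5 along 44.3
 242 263 280 across 1.3 along 49.8
 244 262 279 across 3.1 along 55.2
 246 262 279 across 2.8 along 60.6
 248 262 279 across 2.6 along 66.0
 250 262 278 across 3.4 along 71.3
 252 264 278 across 1.1 along 76.7
66] 254 268 277 across -2.1 along 82.1
76  40.93610342]
```

Within a few millimetres of the line. I'll back off and check from above.

```bash
python3 -m creep '[[0,3,0,0,0,0,0],[0,10,0,0,0,0,0],[0,20,0,0,0,0,0],[0,20,0,0,0,0,0],[0,0,0,-50,0,0,0]]';python3 -m creep '[[0,0,0,-50,0,0,0],[0,50,0,-40,0,0,0],[0,60,0,0,0,0,0],[0,60,0,0,0,0,0],[0,0,0,0,0,0,0]]'
python3 - <<'E'
from h import *
np.set_printoptions(precision=1,suppress=True)
n=np.array([.2053,-.9787]);u=np.array([.9787,.2053]);red=np.array([589,-27.8])
for k in("top","scene"):
    f=grab_frame(k);cv2.imwrite(f"pics/{k}5.png",cv2.resize(f["frame"][100:300,200:460],None,fx=3,fy=3)[:,:,::-1])
    m=lines_(f);c,mm,a,w=rect(f,m["dowel"],36,red)
    print(k,c,mm,a,w,"across",(c-red)@n,(mm-red)@n,"along",(c-red)@u)
E
```

```text
time_s: 11.68
ee_pos: [564.3, 65.8, 88.0]
ee_rot: [-179.5, -0.1, 101.8]
force: [0.8, -0.6, 1.0]
gripper_width: 91.0
time_s: 12.3
ee_pos: [532.0, 233.6, 180.0]
ee_rot: [180.0, -0.1, 102.0]
force: [-0.7, -1.3, -0.1]
gripper_width: 91.1
top [578.  -28.1] [577.4 -26.8] 6.027986157159522 [33.0705680847168, 163.92376708984375] across -1.9849216769790656 -3.347029213104249 along -10.844249667701721
scene [625.6 -84.9] [641.3 -81.3] 12.061219963368885 [9.315643310546875, 244.2750701904297] across 63.39659545196534 63.148310867919925 along 24.10443069366455
```

View pics/top5.png

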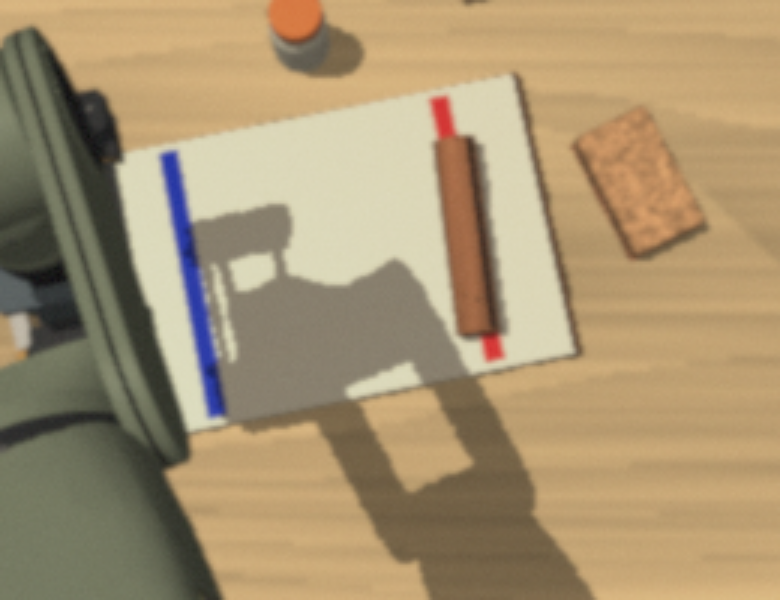

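View pics/scene5.png

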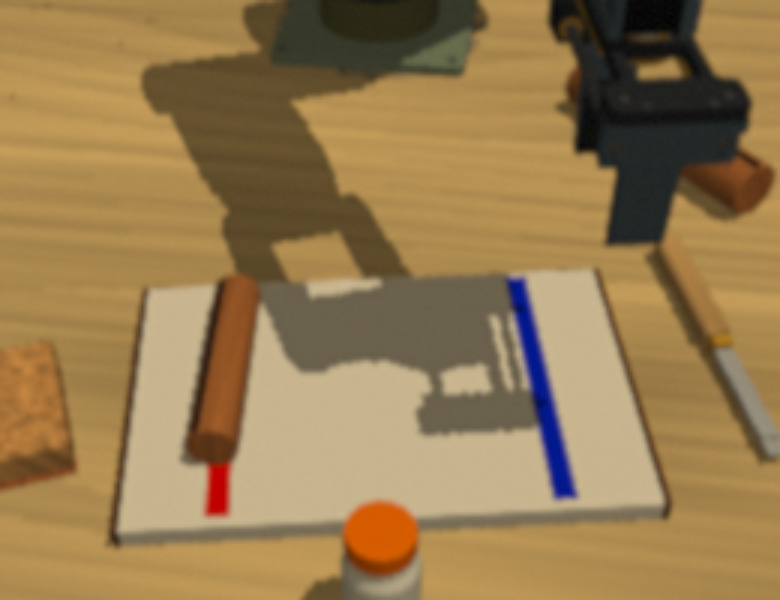

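The dowel lies on the red line. The top view shows it from (455,137) to (477,335) in the crop. It is slightly skewed, so I'll measure that more carefully in both views.

```bash
cat > a.py <<'E'
from h import *
np.set_printoptions(precision=2,suppress=True)
n=np.array([.2053,-.9787]);u=np.array([.9787,.2053]);red=np.array([589,-27.8])
def axis(k):
    f=grab_frame(k);im=f["frame"].astype(np.float32)
    sat=(im[...,0]-im[...,2])/(im[...,0]+1); grn=im[...,1]
    # dark brown: green channel low & saturated
    m=((sat>0.42)&(grn<100)&(im[...,1]/(im[...,0]+1)>0.36)).astype(np.uint8)
    P0=np.append(red,36);V=np.array(f["view"]);c=V[:3,:3]@P0+V[:3,3];uv=(c[0]/c[2]*f["fx"]+f["cx"],c[1]/c[2]*f["fy"]+f["cy"])
    N,l,s,C=cv2.connectedComponentsWithStats(m,connectivity=4); i=l[int(uv[1])-3:int(uv[1])+4,int(uv[0])-6:int(uv[0])+7]; i=np.bincount(i[i>0]).argmax()
    vs,us=np.where(l==i); rows=range(vs.min()+6,vs.max()-(6 if k=="top" else 12))
    q=[]
    for r in rows:
        x=us[vs==r]; q.append((( x.min()+x.max())/2,r))
    q=np.array(q);b=np.polyfit(q[:,1],q[:,0],1)
    A=ray(f,np.polyval(b,q[0,1]),q[0,1],36)[:2];B=ray(f,np.polyval(b,q[-1,1]),q[-1,1],36)[:2]
    d=(A-B) if A[0]>B[0] else B-A
    th=np.degrees(np.arctan2(d[1],d[0])); 
    mid=B+d*((red-B)@u/(d@u))
    rl=rect(f,lines_(f)["red"],18) if 0 else None
    print(k,s[i],"angle",th,"vs 11.85; across at line middle",(mid-red)@n)
for k in("top","scene","top"): axis(k)
E
python3 a.py
```

```text
top [352 146  14  68 294] angle 4.10814735216867 vs 11.85; across at line middle 7.288705376548402
scene [ 247   97  101  160 4539] angle 10.132987285093481 vs 11.85; across at line middle -15.18762483977927
top [352 146  14  68 314] angle 2.0025117269530397 vs 11.85; across at line middle 6.667588487253432
```

Run:
```python
from h import *
f=grab_frame("top");print([ (x,*f["frame"][180,x].tolist()) for x in range(340,372)])
f=grab_frame("scene");print([ (x,*f["frame"][220,x].tolist()) for x in range(258,292)])
```

```text
[(340, 220, 216, 184), (341, 220, 214, 183), (342, 220, 215, 183), (343, 220, 215, 184), (344, 220, 216, 184), (345, 220, 215, 185), (346, 218, 214, 181), (347, 201, 191, 161), (348, 167, 148, 123), (349, 146, 106, 80), (350, 149, 98, 67), (351, 157, 102, 69), (352, 162, 106, 72), (353, 160, 106, 72), (354, 164, 107, 72), (355, 165, 107, 72), (356, 164, 107, 72), (357, 157, 103, 70), (358, 150, 99, 67), (359, 119, 79, 53), (360, 76, 54, 39), (361, 79, 58, 46), (362, 101, 79, 63), (363, 120, 106, 89), (364, 144, 135, 115), (365, 184, 175, 150), (366, 214, 207, 177), (367, 219, 214, 183), (368, 219, 214, 182), (369, 220, 214, 184), (370, 220, 214, 183), (371, 218, 213, 181)]
[(258, 199, 181, 142), (259, 198, 180, 141), (260, 199, 180, 142), (261, 199, 180, 142), (262, 199, 180, 141), (263, 201, 183, 144), (264, 198, 180, 142), (265, 180, 163, 128), (266, 132, 117, 91), (267, 78, 61, 44), (268, 54, 34, 23), (269, 75, 44, 23), (270, 118, 68, 31), (271, 137, 79, 34), (272, 142, 81, 35), (273, 145, 83, 37), (274, 147, 85, 39), (275, 147, 85, 37), (276, 148, 85, 40), (277, 149, 86, 37), (278, 150, 86, 37), (279, 146, 84, 36), (280, 139, 80, 36), (281, 125, 70, 31), (282, 116, 74, 43), (283, 141, 115, 87), (284, 183, 164, 128), (285, 200, 182, 144), (286, 201, 182, 143), (287, 200, 180, 143), (288, 199, 181, 141), (289, 199, 180, 142), (290, 201, 182, 144), (291, 200, 181, 143)]
```

Run:
```python
from h import *
n=np.array([.2053,-.9787]);u=np.array([.9787,.2053]);red=np.array([589,-27.8])
def sub(row,lo,hi,t):  # subpixel threshold crossings of G
    w=np.where(row[lo:hi]<t)[0]+lo; a,b=w[0],w[-1]
    return a-(t-row[a])/(row[a-1]-row[a]), b+(t-row[b])/(row[b+1]-row[b])
for k,rows,win,t in(("top",range(152,204,2),(338,375),135),("scene",range(200,236,2),(255,300),110)):
    f=grab_frame(k);G=f["frame"][...,1].astype(float);q=[]
    for r in rows:
        a,b=sub(G[r],*win,t);q.append((r,a,b))
    q=np.array(q);print(k,q[::4].round(1).tolist())
    for nm,col in(("L",q[:,1]),("mid",(q[:,1]+q[:,2])/2),("R",q[:,2])):
        p=np.polyfit(q[:,0],col,1)
        A=ray(f,np.polyval(p,q[0,0]),q[0,0],36)[:2];B=ray(f,np.polyval(p,q[-1,0]),q[-1,0],36)[:2]
        d=A-B if A[0]>B[0] else B-A; mid=B+d*((red-10*u-B)@u/(d@u))
        print(nm,"angle",round(np.degrees(np.arctan2(d[1],d[0])),2),"across",round((mid-red)@n,1))
```

```text
top [[152.0, 344.7, 360.0], [160.0, 345.8, 361.5], [168.0, 346.8, 362.0], [176.0, 347.7, 363.1], [184.0, 348.9, 364.1], [192.0, 330.0, 365.2], [200.0, -inf, 366.6]]
L angle nan across nan
mid angle nan across nan
R angle 7.04 across 17.7
scene [[200.0, 270.6, inf], [208.0, 268.6, 312.0], [216.0, 267.1, 313.0], [224.0, 265.6, 282.3], [232.0, 264.1, 281.2]]
L angle 6.88 across 15.7
mid angle nan across nan
R angle nan across nan<stdin>:5: RuntimeWarning: divide by zero encountered in scalar divide
```

Both views put the dowel at about 7.0° against 11.85° for the line. That is roughly 4.9° of skew against the 8° limit, with the dowel centred within about 3 mm. Pushing again would add more risk than it removes, so I'm handing in.

```bash
python3 -c "
from workcell import *
s=state();print(s['time_s'],s['ee_pos'],s['force']);job_done()"
```

```text
12.75 [534.05304159 227.87300238 179.97986536] [-0.22043599  0.53615005  0.53974568]
the job is handed in; nothing more can be done
```

I rolled the dowel about 125 mm onto the red line with the open fingertips, touching it about 23 mm above the board. I finished at about 8 mm/s, then took the hand clear and handed the job in at 12.75 s.

**Last checks:**
- **Position:** the dowel is about 2–3 mm short of the line's centre line (limit 9 mm). A rougher estimate from one edge of the dowel gave about +0.5 mm. Lengthwise it is about 11 mm off (limit 45 mm).
- **Angle:** it lies about 4.9° off parallel by its edges in both views, and 5.8° by the first mask fit (limit 8°). The final turn of the hand barely straightened it, and I left it rather than risk another push.
- **Rolling:** the stripe moved over to the leading side, disappeared, came back to the top after about one turn, and ended slightly past it. That fits rolling, so it passed the underside on the way, though I took no picture at that moment.
- **Other objects:** the jar, chisel and sanding block look unmoved in the last pictures, but I did not measure them again.

**Checks that failed:** two of my measuring scripts gave unusable numbers because of bad colour masks and the red line or the arm's shadow in the search window. The scene camera's rectangle fit caught the wrong object. I ignored those results. I made no separate check that the dowel was still before handing in.

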